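Run in the brick tester slides, lock off the binders, load the sound ones

ROBOT

A 6-joint arm with a two-finger parallel gripper is mounted at the origin on the work surface. World frame = base frame: x ahead of the robot, y to its left, z up, the work surface at z = 0. Lengths are in m, angles in rad, forces in N, time in s.
With the tool pointing down it reaches from about 0.375 to 0.975 m from the base axis. Payload 3.8 kg.
Tool frame: the origin (TCP) lies midway between the tips of the shut fingers; the grasp point (between the pads) lies 19 mm behind it; z points along the fingers, y is the line along which they close (so a half turn about z gives the same grasp; the last joint's range is limited). The gripper opens to 88 mm and grips with 3 to 60 N. Pads are 18 mm wide; open, the fingers measure 123 mm over their backs; the gripper's body (75 mm by 187 mm) begins 45 mm behind the grasp point.
Start: joints at [-1.211, 0.264, 1.604, -0, 1.274, -0.037], TCP at [0.261, -0.623, 0.239] pointing down, gripper open.
Joint ranges: [-2.63, 2.63], [-0.94, 2.18], [0.31, 2.57], [-1.31, 4.45], [0, 2.66], [-2.55, 2.55]. Speed limits (rad/s): [2.57, 2.57, 3.14, 3.14, 3.14, 3.14].

INTERFACE

Orientations are given as a rotation vector (axis times angle).
In Python, from cell import manip, inverse_kinematics, cams, order gives the robot as it stands. Calls block until the motion is done:
- manip.move_pose(position, orientation): joint-space move of the TCP to a pose.
- manip.move_linear(position, rate=0.15, rot=None): straight line of the TCP; rot=None keeps the orientation; rate is the mean speed in m/s.
- manip.set_joints(angles): joint-space move.
- manip.set_gripper(opening, force=None): finger opening in m; force is the grip in N (None keeps the last); returns when the fingers have stopped.
- manip.dwell(seconds).
- inverse_kinematics(position, orientation): joint angles nearest the present ones, or None.
- manip.state(): the state.
- cams.capture(name): name is "side" or "top"; returns a dict with "image" (480x640x3 uint8, blue, green, red), "z_map" (480x640 float32, m along the optical axis (not along the pixel's ray), 0 where there is no reading), "intrinsics" (3x3 intrinsics, pixels), "k1" (the pictures are not rectified: a ray, as slopes to the right and down, at radius r is drawn at 1 + k1 r^2 times it, then the intrinsics apply), "position" and "orientation" of the camera in the world. Camera axes: x right, y down, z forward; pixel columns grow to the right and rows downward; lengths in m; the calibration is good to about 2 mm. A picture is of the moment at which its call begins.
A pose or a line that the arm cannot do raises manip.IKError and nothing moves.
- order.close_job(): hands the job in; it is judged then, once.
The state is a dict: "clock": time; "joint_pos": joint angles; "joint_velocities": joint speeds; "tau": joint torques, N m; "tool_pos": TCP position; "tcp_rot": TCP orientation; "contact_force": force on the tool from outside, world axes, zero at the start; "moment": the same for the moment, N m; "gripper_width": finger opening in m; "grasp_force": force on a finger pad.
Only numpy, scipy, OpenCV 4.12 (cv2) and the standard library are available. Lean on these libraries where they do the work, as an engineer would, in place of code of your own. Each camera call takes 0.05 s, during which the arm holds its last target. There are 200 camera calls.

TASK

Before the next crushing test, first draw every infeed carriage out by its handle as far as it will go and leave them all out, so that you can see which run their full travel to the end stop and which bind short of it. Then push each carriage that binds back home, empty, and swing its locking bar right across the rails; on each sound carriage, lay one plywood packing sheet flat in the pan, lengthwise between the lugs, push the carriage fully home with the sheet in it and leave its locking bar parked. The sheets lie in fenced lanes with no room for fingers beside them, so slide each one out over the rack's front edge before lifting it clear, and leave the other things on the bench where they are.

Things in the scene. Friction and masses are not known exactly. Their poses are not given: they have to be found in the camera images.
- carriage_p (a joint): travel of carriage p (m): 0 = home (far end), growing as it is drawn towards the robot along -x of its pan. Stays where left; drag 1 to 3 N. A sound slide runs 0.110 to its end stop; one that binds stops dead at 0.03 to 0.09, even at 12 N. Pull handle: black cross-bar 12 (x) x 62 (y) x 14 (z) mm on two posts, centred 90 mm in front of (-x) and 41 mm above point pan_p
- pan_p (a point): centre of the upper face of carriage p's steel pan, 58 mm above the bench; x along the rails, away from the handle, z up. Moves with the carriage. Room inside 142 (x) x 80 (y) mm: 10 mm lip at the front, 7 mm lip at the back, 7 mm lugs on the long sides at x = -72 to -54 and +30 to +72 mm; sides open between them
- lock_p (a joint): angle of the locking bar of slide p (rad): 0 = parked, pointing to the robot beside the rails, clear of the carriage (below 0.1); 1.57 = swung right across the rails in front of the home carriage (locked). Turns clockwise from above, stays where left (0.06 N m). The whole slide weighs 8 kg and stands on the bed plate by its weight
- lock_p_knob (a point): middle of the upright black knob on the free end of locking bar p: 14 mm diameter, top 14 mm above this point; below the knob the flat bar is lower than the pan. It turns at 62 mm radius about an upright pivot fixed to the slide, 128 mm in front of (-x) and 58 mm to the right of (-y) where point pan_p is when the carriage is home
- carriage_q (a joint): travel of carriage q (m): 0 = home (far end), growing as it is drawn towards the robot along -x of its pan. Stays where left; drag 1 to 3 N. A sound slide runs 0.110 to its end stop; one that binds stops dead at 0.03 to 0.09, even at 12 N. Pull handle: black cross-bar 12 (x) x 62 (y) x 14 (z) mm on two posts, centred 90 mm in front of (-x) and 41 mm above point pan_q
- pan_q (a point): centre of the upper face of carriage q's steel pan, 58 mm above the bench; x along the rails, away from the handle, z up. Moves with the carriage. Room inside 142 (x) x 80 (y) mm: 10 mm lip at the front, 7 mm lip at the back, 7 mm lugs on the long sides at x = -72 to -54 and +30 to +72 mm; sides open between them
- lock_q (a joint): angle of the locking bar of slide q (rad): 0 = parked, pointing to the robot beside the rails, clear of the carriage (below 0.1); 1.57 = swung right across the rails in front of the home carriage (locked). Turns clockwise from above, stays where left (0.06 N m). The whole slide weighs 8 kg and stands on the bed plate by its weight
- lock_q_knob (a point): middle of the upright black knob on the free end of locking bar q: 14 mm diameter, top 14 mm above this point; below the knob the flat bar is lower than the pan. It turns at 62 mm radius about an upright pivot fixed to the slide, 128 mm in front of (-x) and 58 mm to the right of (-y) where point pan_q is when the carriage is home
- carriage_r (a joint): travel of carriage r (m): 0 = home (far end), growing as it is drawn towards the robot along -x of its pan. Stays where left; drag 1 to 3 N. A sound slide runs 0.110 to its end stop; one that binds stops dead at 0.03 to 0.09, even at 12 N. Pull handle: black cross-bar 12 (x) x 62 (y) x 14 (z) mm on two posts, centred 90 mm in front of (-x) and 41 mm above point pan_r
- pan_r (a point): centre of the upper face of carriage r's steel pan, 58 mm above the bench; x along the rails, away from the handle, z up. Moves with the carriage. Room inside 142 (x) x 80 (y) mm: 10 mm lip at the front, 7 mm lip at the back, 7 mm lugs on the long sides at x = -72 to -54 and +30 to +72 mm; sides open between them
- lock_r (a joint): angle of the locking bar of slide r (rad): 0 = parked, pointing to the robot beside the rails, clear of the carriage (below 0.1); 1.57 = swung right across the rails in front of the home carriage (locked). Turns clockwise from above, stays where left (0.06 N m). The whole slide weighs 8 kg and stands on the bed plate by its weight
- lock_r_knob (a point): middle of the upright black knob on the free end of locking bar r: 14 mm diameter, top 14 mm above this point; below the knob the flat bar is lower than the pan. It turns at 62 mm radius about an upright pivot fixed to the slide, 128 mm in front of (-x) and 58 mm to the right of (-y) where point pan_r is when the carriage is home
- carriage_s (a joint): travel of carriage s (m): 0 = home (far end), growing as it is drawn towards the robot along -x of its pan. Stays where left; drag 1 to 3 N. A sound slide runs 0.110 to its end stop; one that binds stops dead at 0.03 to 0.09, even at 12 N. Pull handle: black cross-bar 12 (x) x 62 (y) x 14 (z) mm on two posts, centred 90 mm in front of (-x) and 41 mm above point pan_s
- pan_s (a point): centre of the upper face of carriage s's steel pan, 58 mm above the bench; x along the rails, away from the handle, z up. Moves with the carriage. Room inside 142 (x) x 80 (y) mm: 10 mm lip at the front, 7 mm lip at the back, 7 mm lugs on the long sides at x = -72 to -54 and +30 to +72 mm; sides open between them
- lock_s (a joint): angle of the locking bar of slide s (rad): 0 = parked, pointing to the robot beside the rails, clear of the carriage (below 0.1); 1.57 = swung right across the rails in front of the home carriage (locked). Turns clockwise from above, stays where left (0.06 N m). The whole slide weighs 8 kg and stands on the bed plate by its weight
- lock_s_knob (a point): middle of the upright black knob on the free end of locking bar s: 14 mm diameter, top 14 mm above this point; below the knob the flat bar is lower than the pan. It turns at 62 mm radius about an upright pivot fixed to the slide, 128 mm in front of (-x) and 58 mm to the right of (-y) where point pan_s is when the carriage is home
- sheet_1_mid (a point): centre (half-way up) of plywood packing sheet 1: 110 (x, long) x 60 (y) x 6 (z) mm, 40 g, flat
- sheet_2_mid (a point): centre (half-way up) of plywood packing sheet 2: 110 (x, long) x 60 (y) x 6 (z) mm, 40 g, flat
- rack: fixed steel stock rack; origin under its centre on the bench. Plate 150 (x) x 142 (y) mm, upper face 45 mm above the bench; three fences along x, 6 mm wide, standing 16 mm above the plate, at y = -72, 0 and +72 mm make two 66 mm lanes (centres y = -36 and +36 mm), one sheet in each. Open at the front edge (-x, towards the robot) and the back edge (+x); too little room beside a sheet for fingers
- brick_half: bystander: red clay brick half, 102 x 65 x 105 mm high; origin under its centre
- tape: bystander: tape measure in yellow casing, 74 x 40 x 66 mm; origin under its centre
- mallet: bystander: grey rubber mallet lying down, 275 mm long; head 64 mm diameter x 100 mm; origin under it near the head
- level: bystander: brass spirit level on its edge, 220 x 24 x 45 mm; origin under its centre
Mind the look-alikes: they are no part of the job. Leave any green or pink look-alike of the part that bears sheet_2_mid alone.

How it is judged:
On the way:
1. every carriage stands drawn out as far as it goes, all at the same time (within about 7 mm of its end stop or of the place where it binds) (value of joint each of carriage_p, carriage_s above 0.103 m and value of joint carriage_q above 0.041 m and value of joint carriage_r above 0.067 m), for 0.2 s.
At the end, for the whole second after the job is handed in: All carriages home (within 10 mm). Each sound slide: one sheet flat in its pan (centre within 24 mm along, 15 mm across, 0.3 rad of lengthwise), lock parked (below 0.35 rad). Each slide that binds: no sheet on it, lock across (above 1.35 rad). Sheets at rest (value of joint each of carriage_p, carriage_q, carriage_r, carriage_s below 0.01 m and ((x of sheet_1_mid in the frame of pan_p between -0.024 and 0.024 m and y of sheet_1_mid in the frame of pan_p between -0.015 and 0.015 m and z of sheet_1_mid in the frame of pan_p between 0 and 0.0065 m and angle between sheet_1_mid's own z axis and vertical below 0.08 rad and angle between the x axis of sheet_1_mid and the x axis of pan_p, either way round below 0.3 rad) or (x of sheet_2_mid in the frame of pan_p between -0.024 and 0.024 m and y of sheet_2_mid in the frame of pan_p between -0.015 and 0.015 m and z of sheet_2_mid in the frame of pan_p between 0 and 0.0065 m and angle between sheet_2_mid's own z axis and vertical below 0.08 rad and angle between the x axis of sheet_2_mid and the x axis of pan_p, either way round below 0.3 rad)) and ((x of sheet_1_mid in the frame of pan_s between -0.024 and 0.024 m and y of sheet_1_mid in the frame of pan_s between -0.015 and 0.015 m and z of sheet_1_mid in the frame of pan_s between 0 and 0.0065 m and angle between sheet_1_mid's own z axis and vertical below 0.08 rad and angle between the x axis of sheet_1_mid and the x axis of pan_s, either way round below 0.3 rad) or (x of sheet_2_mid in the frame of pan_s between -0.024 and 0.024 m and y of sheet_2_mid in the frame of pan_s between -0.015 and 0.015 m and z of sheet_2_mid in the frame of pan_s between 0 and 0.0065 m and angle between sheet_2_mid's own z axis and vertical below 0.08 rad and angle between the x axis of sheet_2_mid and the x axis of pan_s, either way round below 0.3 rad)) and value of joint each of lock_p, lock_s below 0.35 rad and value of joint each of lock_q, lock_r above 1.35 rad and not (distance between sheet_1_mid and pan_q below 0.06 m) and not (distance between sheet_2_mid and pan_q below 0.06 m) and not (distance between sheet_1_mid and pan_r below 0.06 m) and not (distance between sheet_2_mid and pan_r below 0.06 m) and linear speed of each of sheet_1, sheet_2 below 0.02 m/s); the robot touches nothing.
It fails at once if a bystander (brick half, tape measure, mallet, spirit level) is moved more than 40 mm (distance of any of brick_half, tape, mallet, level from where it was at the start of the episode above 0.04 m).
Of slide_p, slide_q, slide_r, slide_s only 3 to 4 are there at a start; the rules pass over those that are not, and their reading is None.
At some moment in a run one of sheet_1, sheet_2 may be knocked a few centimetres aside while the robot is not near it.
Once in a run the grip may slacken for a moment while it holds something.
It also fails if it takes over 210 s, if anything falls off the work surface, if the arm or the gripper's body presses on something with over 40 N, if the wrist force passes 120 N, or if a joint passes its speed limit or range.

## Working session

There is one attempt and no reset: what is moved stays moved. The work goes in short steps, each a Python script; the robot and the scene stay as the last script left them, time stands still between calls to the robot, and variables do not carry over. Pictures are saved under pics/ and viewed, at most 14 in all, crops included, and the job is handed in when it is done.

```bash
ls; mkdir -p pics
cat > h.py <<'E'
import numpy as np, cv2
from scipy.spatial.transform import Rotation as R
from cell import manip, inverse_kinematics, cams, order
def shot(n,fn=None):
    c=cams.capture(n)
    if fn: cv2.imwrite('pics/'+fn,c['image'])
    return c
def rotm(o):
    o=np.array(o,float)
    return o if o.shape==(3,3) else (R.from_rotvec(o).as_matrix() if o.size==3 else R.from_quat(o).as_matrix())
def cloud(c):
    K=np.array(c['intrinsics']);h,w=c['z_map'].shape
    u,v=np.meshgrid(np.arange(w),np.arange(h))
    pts=np.stack([u,v],-1).reshape(-1,1,2).astype(float)
    n=cv2.undistortPoints(pts,K,np.array([c['k1'],0,0,0,0.])).reshape(h,w,2)
    z=c['z_map'];P=np.dstack([n[...,0]*z,n[...,1]*z,z])
    W=P@rotm(c['orientation']).T+np.array(c['position'])
    W[z==0]=np.nan
    return W
E
python3 - <<'E'
from h import *
for n in('top','side'):
    c=shot(n,n+'0.png');np.savez(n+'0.npz',W=cloud(c),im=c['image'])
    print(n,c['position'],c['orientation'],c['intrinsics'],c['k1'])
s=manip.state();print(s['clock'],s['tcp_rot'],s['tool_pos'],s['gripper_width'])
E
```

```text
pics
top [0.40854377 0.02742789 1.58949266] [-2.17906601  2.20205684 -0.04199354] [[543.92146187   0.         329.75543999]
 [  0.         543.92146187 236.952111  ]
 [  0.           0.           1.        ]] -0.014755601541804575
side [-0.1859768   0.78320136  1.00679071] [-0.94105526  2.48355434 -1.06901453] [[483.42755111   0.         321.66032341]
 [  0.         483.42755111 243.29471863]
 [  0.           0.           1.        ]] -0.032771232819953165
0.1 [-3.07803209e+00 -6.18856743e-01  5.07030151e-04] [ 0.26064073 -0.62195487  0.23754675] 0.08799767433985535
```

View pics/top0.png

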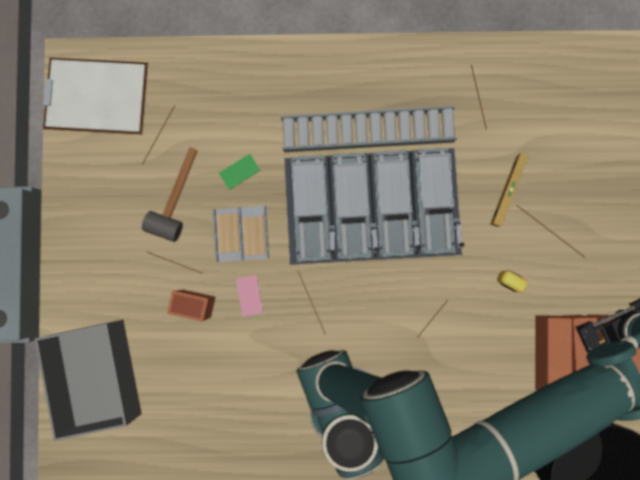

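View pics/side0.png

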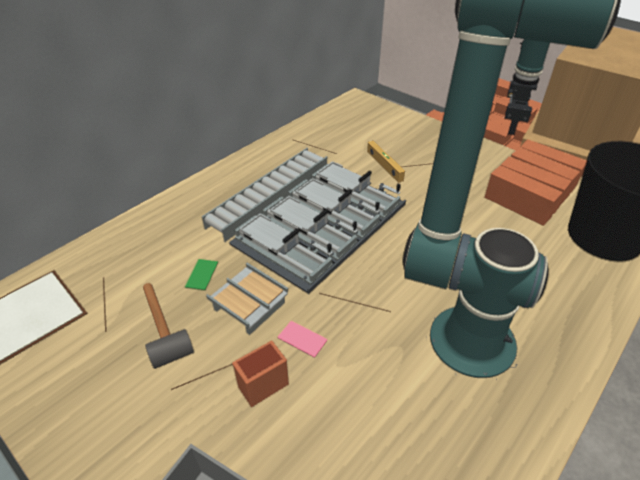

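The top view shows four slides (handles at about (313,217), (354,215), (396,213) and (439,210)). The rack holds two wood-coloured sheets at (229,234) and (254,233). The green sheet at (240,171) and the pink one at (249,295) are look-alikes, so I'll leave them. Next, a close crop and a fit.

Run:
```python
import numpy as np,cv2
d=np.load('top0.npz');im=d['im'];W=d['W']
cv2.imwrite('pics/crop0.png',cv2.resize(im[140:280,205:475],None,fx=2.96,fy=2.96,interpolation=cv2.INTER_CUBIC))
for u,v in[(229,234),(254,233),(241,234),(216,234),(313,217),(311,180),(354,215),(352,180),(396,213),(394,180),(439,210),(437,180),(333,236),(375,236),(419,234),(460,243),(300,300)]:
    print(u,v,W[v,u].round(4),np.nanmedian(W[v-1:v+2,u-1:u+2,2]).round(4))
```

```text
229 234 [0.4967 0.3305 0.0524] 0.0531
254 233 [0.4986 0.259  0.0553] 0.054
241 234 [0.4959 0.295  0.0604] 0.0571
216 234 [0.4968 0.3664 0.0579] 0.0546
313 217 [0.5379 0.0895 0.1045] 0.1079
311 180 [0.6473 0.0962 0.058 ] 0.058
354 215 [ 0.5457 -0.0242  0.0651] 0.0651
352 180 [ 0.6457 -0.02    0.0592] 0.0592
396 213 [ 0.5505 -0.1429  0.0594] 0.0594
394 180 [ 0.6439 -0.1385  0.0619] 0.0569
439 210 [ 0.5528 -0.2545  0.1096] 0.1083
437 180 [ 0.6431 -0.2606  0.0575] 0.0583
333 236 [0.4877 0.0355 0.055 ] 0.0475
375 236 [ 0.4867 -0.0834  0.0509] 0.0494
419 234 [ 0.4927 -0.2126  0.0195] 0.0243
460 243 [ 0.463  -0.3152  0.0854] 0.0762
300 300 [3.050e-01 1.338e-01 2.000e-04] 0.0008
```

View pics/crop0.png

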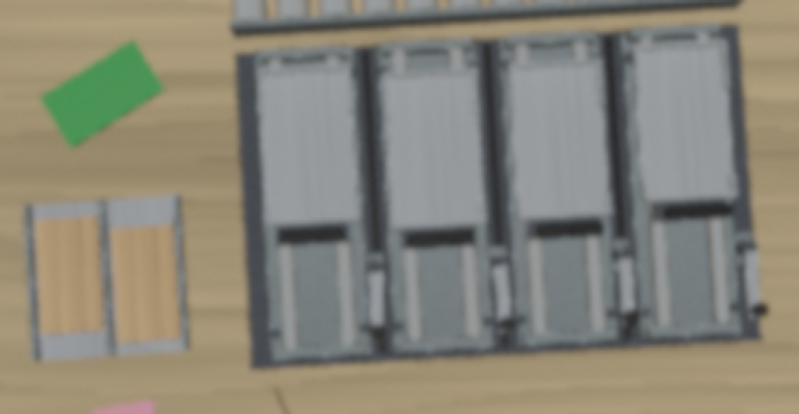

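Run:
```python
import numpy as np,cv2
for n in('top','side'):
    d=np.load(n+'0.npz');W=d['W'];im=d['im'].astype(int)
    print(n)
    x,y,z=[W[...,i] for i in range(3)]
    reg=(x>.38)&(x<.78)&(y>-.36)&(y<.16)
    m=(reg&(z>.09)&(z<.12)).astype(np.uint8)
    k,l,s,c=cv2.connectedComponentsWithStats(m)
    for i in range(1,k):
        if s[i,4]>8:
            P=W[l==i];q=P[:,:2]-P[:,:2].mean(0);e=np.linalg.svd(q)[2][0] if len(P)<3000 else 0
            print('hand',s[i,4],P.mean(0).round(4),((P[:,:3].max(0)+P[:,:3].min(0))/2).round(4),np.ptp(P,0).round(3),e,c[i].round(1))
    dark=im.max(2)<45
    m=(reg&(z>.06)&(z<.092)&dark).astype(np.uint8)
    k,l,s,c=cv2.connectedComponentsWithStats(m)
    for i in range(1,k):
        if s[i,4]>3:
            P=W[l==i];print('dark',s[i,4],P.mean(0).round(4),P.max(0).round(3),P.min(0).round(3),c[i].round(1))
    # pans
    for y0 in(.095,-.02,-.14,-.26):
        m=(x>.57)&(x<.74)&(abs(y-y0)<.05)&(z>.05)&(z<.064)&(im.mean(2)>120)
        P=W[m]
        r=cv2.minAreaRect(P[:,:2].astype(np.float32)*1000);print('pan',len(P),np.median(P,0).round(4),r)
    # sheets (orange-ish)
    b,g,r=im[...,0],im[...,1],im[...,2]
    m=((x>.38)&(x<.6)&(y>.2)&(y<.4)&(z>.035)&(r-b>40)).astype(np.uint8)
    k,l,s,c=cv2.connectedComponentsWithStats(m)
    for i in range(1,k):
        if s[i,4]>50:
            P=W[l==i];print('sheet',len(P),P.mean(0).round(4),cv2.minAreaRect(P[:,:2].astype(np.float32)*1000))
    m=(x>.38)&(x<.62)&(y>.18)&(y<.41)&(z>.035)&(z<.08)
    P=W[m];print('rack',len(P),cv2.minAreaRect(P[:,:2].astype(np.float32)*1000))
    m=(x>.4)&(x<.8)&(y>-.36)&(y<.17)&(z>.009)&(z<.12);P=W[m]
```

```text
top
hand 107 [ 0.5518 -0.2585  0.1063] [ 0.5518 -0.26    0.1042] [0.014 0.063 0.024] [-0.05475598  0.99849977] [440.2 210.4]
hand 105 [ 0.5359 -0.1391  0.1067] [ 0.5362 -0.1403  0.1064] [0.014 0.061 0.018] [-0.04765478  0.99886387] [396.6 216.7]
hand 100 [0.5329 0.0996 0.107 ] [0.5336 0.0989 0.1066] [0.014 0.058 0.021] [-0.04819599  0.9988379 ] [309.3 218.8]
hand 100 [ 0.5285 -0.0201  0.1065] [ 0.5284 -0.02    0.1054] [0.011 0.06  0.016] [ 0.03910615 -0.99923506] [353.1 219.9]
pan 1218 [0.6326 0.1024 0.0588] ((645.277099609375, 102.21975708007812), (85.36249542236328, 150.46286010742188), 89.93354797363281)
pan 1231 [ 0.631  -0.0167  0.0589] ((647.6255493164062, -15.157630920410156), (156.70457458496094, 87.91292572021484), 2.8440682888031006)
pan 1312 [ 0.6337 -0.1358  0.0587] ((649.6951904296875, -135.40505981445312), (160.951904296875, 89.07774353027344), 1.418975591659546)
pan 1393 [ 0.6427 -0.2565  0.0586] ((653.227294921875, -255.46017456054688), (161.99032592773438, 89.84370422363281), 2.858325719833374)
sheet 756 [0.5009 0.3337 0.0525] ((501.25250244140625, 334.02618408203125
[... 1375 characters left out ...]
11, 93.38338470458984), 0.8269492983818054)
pan 691 [ 0.6349 -0.1369  0.0578] ((637.3214721679688, -138.0352325439453), (133.28411865234375, 93.0204086303711), 0.8720090389251709)
pan 625 [ 0.6489 -0.255   0.0579] ((654.421142578125, -257.4519958496094), (152.75506591796875, 95.19340515136719), 1.1998823881149292)
sheet 721 [0.491  0.2577 0.0505] ((492.3453063964844, 255.77891540527344), (114.22177124023438, 64.38121795654297), 3.3638741970062256)
sheet 789 [0.5003 0.3308 0.0505] ((500.8106689453125, 330.1340026855469), (112.75676727294922, 64.97564697265625), 3.7817459106445312)
rack 2783 ((499.2083740234375, 296.41534423828125), (154.18685913085938, 155.64459228515625), 3.3409342765808105)
```

```bash
cat >> h.py <<'E'
YAW=0.047
ux=np.array([np.cos(YAW),np.sin(YAW),0]);uy=np.array([-np.sin(YAW),np.cos(YAW),0])
def down(yaw=YAW):
    return (R.from_euler('z',yaw)*R.from_euler('x',np.pi)).as_rotvec()
def F(): return np.array(manip.state()['contact_force'])
def tp(): return np.array(manip.state()['tool_pos'])
def hop(p,z=0.17,yaw=YAW,rate=.3):
    """up, across in joint space, straight down to p"""
    q=tp()
    if q[2]<z-.005: manip.move_linear([q[0],q[1],z],rate=.25)
    manip.move_pose([p[0],p[1],z],down(yaw)); manip.move_linear(p,rate=.15)
def push(d,maxd,step=.003,lim=6,rate=.08):
    """creep along unit d until the opposing force exceeds lim; returns distance, forces"""
    p0=tp();f0=F();log=[]
    for i in range(1,int(maxd/step)+1):
        manip.move_linear(p0+d*step*i,rate=rate)
        f=-(F()-f0)@d;log.append(round(float(f),1))
        if f>lim: break
    return (tp()-p0)@d,log
E
python3 - <<'E'
from h import *
manip.set_gripper(0.0,20)
H=np.array([.550,-.258,0])
hop(H+ux*.022+[0,0,.080]);print(manip.state()['clock'],tp(),F(),manip.state()['joint_pos'])
d,l=push(-ux,.13);print(d,l,tp(),manip.state()['clock'])
E
```

```text
3.9167 [ 0.57246415 -0.25749331  0.08064947] [ 0.28227704 -0.22875949  0.86092591] [-4.62369041e-01  3.14240554e-01  1.85002987e+00  9.98905220e-06
  9.76265342e-01  1.06178681e+00]
0.04541314686606424 [-0.8, 1.0, -0.5, 0.5, -0.3, -0.3, -0.9, -0.2, -0.9, 0.1, 0.4, 0.2, -0.2, -0.2, 0.3, 9.5] [ 0.52710244 -0.25965425  0.08072978] 7.9167
```

Run:
```python
from h import *
d,l=push(-ux,.006,step=.001,lim=9);print(d,l,F())
q=tp();manip.move_linear(q+ux*.004)
for y,x in((-.1385,.5345),(-.0195,.5275),(.100,.5315)):
    hop(np.array([x,y,0])+ux*.022+[0,0,.080])
    d,l=push(-ux,.13,lim=6);print(d,l,tp(),manip.state()['clock'])
    manip.dwell(.2);print(F());q=tp();manip.move_linear(q+ux*.004)
q=tp();manip.move_linear([q[0],q[1],.2]);manip.move_pose([.40,-.45,.25],down())
for n in('top','side'):
    c=shot(n,n+'1.png');np.savez(n+'1.npz',W=cloud(c),im=c['image'])
im=c['image'];cv2.imwrite('pics/side1c.png',cv2.resize(im[130:330,180:440],None,fx=3,fy=3))
```

```text
-3.321892969247803e-05 [-4.1, -0.7, 2.8, 5.2, 8.6, 11.4] [ 21.03501594   3.42765519 -15.80789914]
0.061470181931199026 [0.1, 1.0, 0.7, 0.3, 0.4, -0.6, 0.6, -0.7, 1.3, 0.6, 1.1, 0.8, 0.2, 1.0, -0.3, 0.0, 0.4, 0.6, -0.2, 0.4, 5.0, 15.4] [ 0.49555935 -0.14131537  0.08094137] 16.9917
[ 14.30096458   2.41623979 -12.0462858 ]
0.09604499855739806 [0.9, 1.5, 0.6, 1.9, 1.0, 0.1, 0.8, 0.7, 0.7, 0.7, 0.4, 0.5, 1.1, 0.3, 0.5, 0.4, 1.0, 0.5, 1.6, 0.7, 1.4, 0.7, 0.4, 1.1, 0.1, 0.5, 0.8, 0.6, 0.2, 1.1, 1.1, 0.8, 10.8] [ 0.45398561 -0.02369905  0.08101789] 27.5417
[ 9.77385954  1.23400508 -7.7721359 ]
0.1056147547058612 [0.4, 0.8, 1.3, 0.7, 0.5, 0.9, 0.8, 1.1, 0.8, 1.1, 0.1, 1.0, 1.1, 1.0, 0.6, 1.1, 1.3, -0.0, 0.0, 0.2, 0.8, 1.3, 0.2, 0.7, 0.3, 1.1, 0.7, 0.7, 0.5, 0.3, 0.9, 0.8, 0.5, 0.8, 0.3, 8.6] [0.44839095 0.09556026 0.08109643] 38.925
[ 8.75369384  0.81789764 -7.0155597 ]
```

View pics/side1c.png

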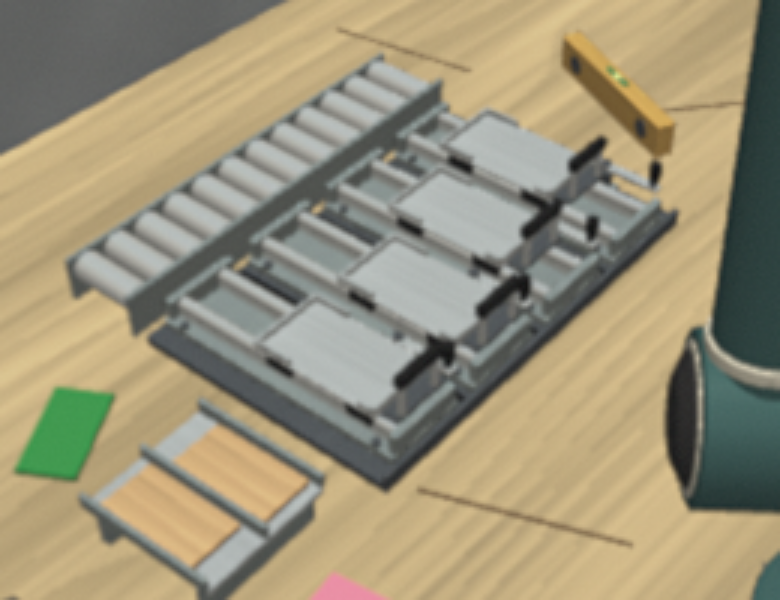

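```bash
cat > meas.py <<'E'
import sys
from h import *
def meas(n):
    d=np.load(n+'.npz');W=d['W'];im=d['im'].astype(int)
    x,y,z=[W[...,i] for i in range(3)]
    reg=(x>.36)&(x<.78)&(y>-.36)&(y<.16)
    for nm,m in(('hand',reg&(z>.092)&(z<.118)),('dark',reg&(z>.06)&(z<.09)&(im.max(2)<45))):
        k,l,s,c=cv2.connectedComponentsWithStats(m.astype(np.uint8))
        for i in range(1,k):
            if s[i,4]>8: P=W[l==i];print(nm,s[i,4],P.mean(0).round(4),np.ptp(P,0).round(3))
    b,r=im[...,0],im[...,2]
    m=((x>.3)&(x<.8)&(y>-.1)&(y<.4)&(z>.03)&(r-b>40)).astype(np.uint8)
    k,l,s,c=cv2.connectedComponentsWithStats(m)
    for i in range(1,k):
        if s[i,4]>100:
            P=W[l==i];print('sheet',len(P),P.mean(0).round(4),cv2.minAreaRect(P[:,:2].astype(np.float32)*1000),c[i])
if __name__=='__main__':
    for n in sys.argv[1:]: print(n);meas(n)
E
python3 meas.py top1 side1
```

```text
top1
hand 105 [ 0.5104 -0.2606  0.1063] [0.014 0.063 0.02 ]
hand 103 [ 0.479  -0.1423  0.1063] [0.014 0.061 0.02 ]
hand 96 [ 0.4377 -0.0255  0.1069] [0.011 0.06  0.016]
hand 95 [0.4317 0.0953 0.1071] [0.013 0.058 0.017]
sheet 757 [0.5008 0.3337 0.0527] ((501.2321472167969, 334.0073547363281), (105.65461730957031, 61.27004623413086), 1.3984483480453491) [227.87054161 232.57727873]
sheet 752 [0.4919 0.2605 0.0526] ((492.0885925292969, 260.30889892578125), (106.394775390625, 59.01997375488281), 3.2273833751678467) [253.61569149 235.43882979]
sheet 121 [0.3129 0.3881 0.087 ] ((312.21826171875, 389.82427978515625), (20.21238136291504, 23.90888214111328), 87.34294128417969) [205.80165289 300.04132231]
side1
hand 75 [ 0.5066 -0.2587  0.1025] [0.015 0.066 0.017]
hand 88 [ 0.4755 -0.142   0.1025] [0.015 0.071 0.019]
hand 103 [ 0.4341 -0.0234  0.1024] [0.015 0.064 0.016]
hand 113 [0.4284 0.0959 0.1029] [0.015 0.064 0.017]
dark 11 [ 0.4568 -0.3182  0.0708] [0.008 0.006 0.015]
dark 13 [ 0.4512 -0.1974  0.0719] [0.007 0.008 0.018]
dark 14 [ 0.4452 -0.079   0.0727] [0.01  0.011 0.017]
dark 19 [0.4402 0.0408 0.072 ] [0.011 0.007 0.02 ]
sheet 724 [0.4906 0.2577 0.0506] ((491.81231689453125, 257.3509521484375), (112.1676025390625, 63.78980255126953), 2.562588930130005) [260.30110497 287.04005525]
sheet 790 [0.5003 0.3307 0.0505] ((500.90399169921875, 329.2872314453125), (112.81228637695312, 64.01547241210938), 2.5986223220825195) [236.86075949 301.25443038]
```

Run:
```python
from h import *
for x,y in((.5085,-.2595),(.477,-.142)):
    hop(np.array([x,y,0])-ux*.024+[0,0,.080])
    d,l=push(ux,.12,lim=5);print(d,l,tp(),manip.state()['clock'])
    q=tp();manip.move_linear(q-ux*.006)
q=tp();manip.move_linear([q[0],q[1],.17])
# sheet push from behind (inner lane, right): back edge centre
c=np.array([.4917,.259,0])
hop(c+ux*(.055+.009+.004)+[0,0,.15],z=.17)
manip.dwell(.2);b=F();manip.move_linear(np.r_[tp()[:2],.0475],rate=.04);manip.dwell(.2);print(F()-b,tp(),manip.state()['clock'])
c=shot('side','side2.png');cv2.imwrite('pics/side2c.png',cv2.resize(c['image'][200:370,160:360],None,fx=3.5,fy=3.5))
```

```text
0.05696781895471055 [0.1, -0.4, 0.2, 0.2, 0.3, -0.4, 0.7, 0.5, 0.4, -0.4, 0.6, 1.2, -0.1, 0.7, 0.9, 1.0, 0.3, 0.1, 1.6, 11.3] [ 0.54197635 -0.25885294  0.08075702] 49.0417
0.08255727936730556 [-1.3, 0.4, -0.3, 0.6, -0.7, -0.6, -0.3, -0.7, -0.5, -0.6, -0.9, -0.4, -0.2, -0.1, -0.2, -0.3, -0.6, -0.4, -0.3, -0.7, -0.7, -0.6, 0.5, -0.3, -0.4, -0.4, 1.2, 4.5, 14.9] [ 0.53636268 -0.13983152  0.08022312] 58.425
[-0.3658667  -0.34878336 -0.70306085] [0.56027752 0.26200772 0.04756867] 64.3167
```

View pics/side2c.png

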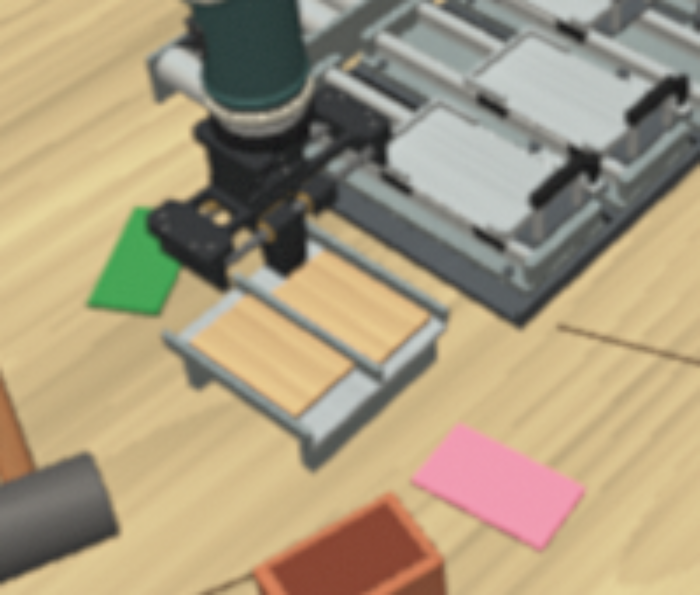

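```bash
python3 - <<'E'
from h import *
p=tp();manip.move_linear(p-ux*.056,rate=.06);print(F(),tp())
manip.move_linear(tp()+ux*.006);q=tp();manip.move_linear([q[0],q[1],.17])
manip.set_gripper(.086)
manip.move_pose([.40,.12,.25],down())
for n in('top','side'):
    c=shot(n);np.savez(n+'2.npz',W=cloud(c),im=c['image'])
print(manip.state()['clock'])
E
python3 meas.py top2 side2
```

```text
[ 0.14187932 -0.79167209 -1.23305474] [0.50438048 0.25934985 0.04748587]
68.8667
top2
hand 103 [ 0.5581 -0.2589  0.1061] [0.013 0.06  0.018]
hand 104 [ 0.5526 -0.1392  0.1062] [0.014 0.061 0.022]
hand 98 [ 0.4376 -0.0253  0.1069] [0.011 0.06  0.016]
sheet 725 [0.5006 0.331  0.0525] ((500.8035888671875, 330.94696044921875), (105.98982238769531, 56.4307746887207), 3.4718546867370605) [228.84689655 232.64413793]
sheet 433 [0.4546 0.2603 0.0822] ((438.92474365234375, 225.89569091796875), (105.0872573852539, 129.1674041748047), 3.5160999298095703) [252.11547344 248.51501155]
sheet 123 [0.3131 0.388  0.0868] ((311.7481994628906, 390.937744140625), (19.892578125, 23.384416580200195), 79.57780456542969) [205.82926829 299.98373984]
side2
hand 74 [ 0.5547 -0.2576  0.1024] [0.014 0.064 0.015]
hand 24 [ 0.5469 -0.1433  0.1019] [0.01  0.026 0.018]
hand 102 [ 0.4338 -0.0229  0.1029] [0.017 0.062 0.016]
hand 112 [0.4285 0.0958 0.1027] [0.014 0.063 0.017]
dark 11 [ 0.4565 -0.3178  0.0712] [0.007 0.014 0.014]
dark 15 [ 0.4513 -0.1978  0.0706] [0.008 0.01  0.018]
dark 13 [ 0.4455 -0.0797  0.0712] [0.008 0.009 0.017]
dark 18 [0.4398 0.0413 0.0734] [0.012 0.009 0.017]
sheet 796 [0.4335 0.2572 0.0504] ((438.69677734375, 255.05274963378906), (117.00409698486328, 68.00981903076172), 1.455288052558899) [275.79020101 298.09296482]
sheet 815 [0.4995 0.329  0.0507] ((499.9288330078125, 329.17034912109375), (112.86737060546875, 62.13292694091797), 3.238403081893921) [237.56441718 300.97300613]
```

```bash
cat >> h.py <<'E'
def grab(c,off=.037):
    c=np.array([c[0],c[1],0.]);g=c-ux*off
    hop(g+[0,0,.043],z=.17)
    manip.set_gripper(.03,30);s=manip.state();print('grip',s['gripper_width'],s['grasp_force'],F())
    manip.move_linear(g+[0,0,.16],rate=.1);s=manip.state();print('lift',s['gripper_width'],s['grasp_force'],s['clock'])
E
python3 - <<'E'
from h import *
grab([.439,.2575])
manip.move_pose([.483,.098,.14],down());manip.dwell(.3)
s=manip.state();print(s['gripper_width'],s['grasp_force'],s['clock'])
c=shot('side','side3.png');cv2.imwrite('pics/side3c.png',cv2.resize(c['image'][130:350,180:440],None,fx=2.7,fy=2.7))
E
```

```text
grip 0.059512212133753926 29.99970316886902 [ 0.6060783  -0.53901265  1.67254148]
lift 0.05933987984681443 29.999420642852783 72.375
0.059598094669419045 29.999475181102753 73.4167
```

View pics/side3c.png

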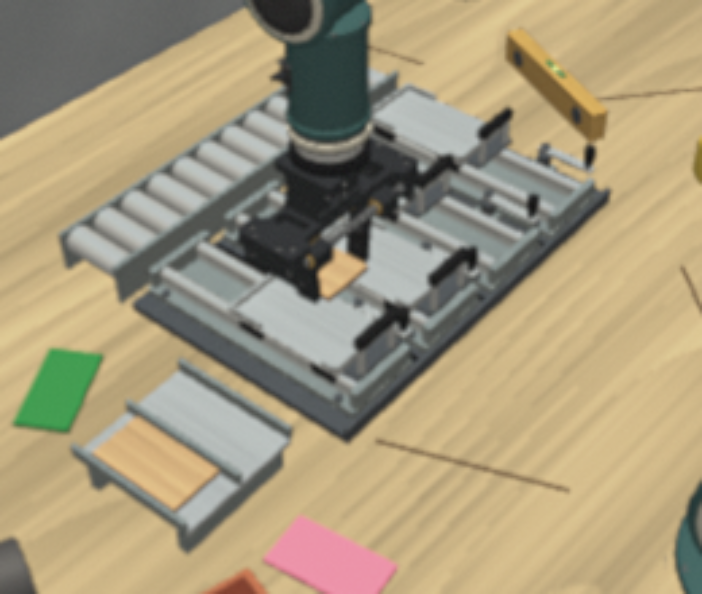

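The sheet is held level between the pads, at about (340,275) in the crop. I'll place it now.

```bash
cat >> h.py <<'E'
def place(g):
    manip.move_linear([g[0],g[1],.075],rate=.1);f0=F()
    for z in(.070,.066,.063,.061):
        manip.move_linear([g[0],g[1],z],rate=.05)
        if F()[2]-f0[2]>3: break
    print('place',z,F()-f0);manip.set_gripper(.082);manip.move_linear([g[0],g[1],.17],rate=.12)
E
python3 - <<'E'
from h import *
place([.483,.098])
manip.set_gripper(0.0,20)
manip.move_pose([.50,.32,.20],down());manip.move_pose([.55,.25,.3],down())
q=manip.state()['joint_pos'];manip.move_pose([.40,-.3,.3],down())
for n in('top','side'):
    c=shot(n,n+'4.png');np.savez(n+'3.npz',W=cloud(c),im=c['image'])
cv2.imwrite('pics/side4c.png',cv2.resize(c['image'][170:330,180:380],None,fx=3.5,fy=3.5))
print(manip.state()['clock'])
E
python3 meas.py top3 side3|grep -v dark
```

```text
place 0.061 [ 0.08441894  0.44704779 -0.157174  ]
81.7083
top3
hand 101 [ 0.5583 -0.2587  0.1057] [0.013 0.06  0.019]
hand 104 [ 0.5526 -0.1392  0.1063] [0.014 0.06  0.016]
hand 98 [ 0.4376 -0.0253  0.1075] [0.011 0.06  0.015]
hand 96 [0.4317 0.095  0.1064] [0.013 0.058 0.016]
sheet 758 [0.517  0.1008 0.0656] ((516.98486328125, 100.84786987304688), (106.70784759521484, 56.988407135009766), 2.678961753845215) [309.63456464 225.67810026]
sheet 723 [0.5004 0.331  0.0527] ((500.88323974609375, 330.7427062988281), (106.23835754394531, 57.56639099121094), 1.9858216047286987) [228.81604426 232.73305671]
sheet 125 [0.3131 0.3881 0.0861] ((312.6080017089844, 390.4761962890625), (20.4039249420166, 24.155567169189453), 86.3167724609375) [205.864 299.96 ]
side3
hand 74 [ 0.5545 -0.2574  0.1026] [0.014 0.063 0.018]
hand 85 [ 0.5487 -0.1374  0.1028] [0.017 0.065 0.017]
hand 103 [ 0.4339 -0.0235  0.1026] [0.016 0.062 0.017]
hand 111 [0.4284 0.0963 0.1028] [0.016 0.062 0.017]
sheet 608 [0.5155 0.1005 0.0639] ((504.8150329589844, 96.90631866455078), (138.84751892089844, 68.41181182861328), 3.5008668899536133) [294.73355263 247.91282895]
sheet 822 [0.4998 0.329  0.0505] ((504.8593444824219, 329.5158386230469), (119.69062042236328, 63.76639175415039), 4.245750904083252) [237.48296837 300.97201946]
```

View pics/side4c.png

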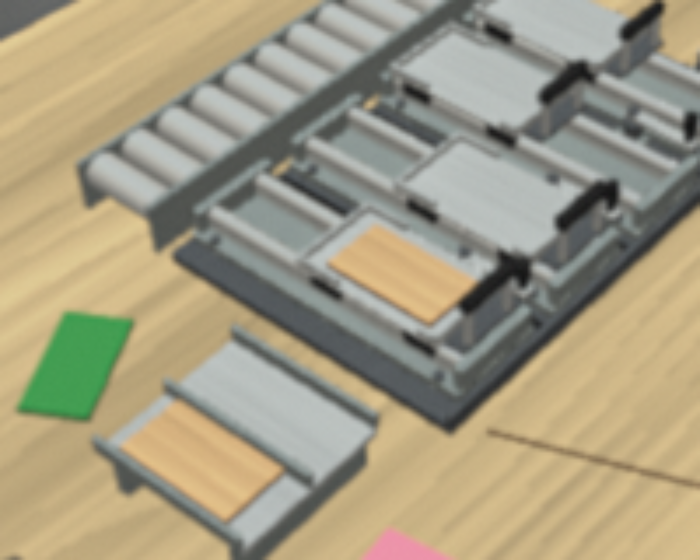

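```bash
python3 - <<'E'
from h import *
c=np.array([.5002,.330,0])
hop(c+ux*.068+[0,0,.10]);manip.move_linear(np.r_[tp()[:2],.0475],rate=.05);b=F()
p=tp();manip.move_linear(p-ux*.067,rate=.06);print(F()-b,tp())
e=tp();manip.move_linear(e+ux*.006);q=tp();manip.move_linear([q[0],q[1],.17])
manip.set_gripper(.086)
manip.move_pose([.42,.10,.25],down())
c=shot('side');np.savez('side5.npz',W=cloud(c),im=c['image'])
print(manip.state()['clock'],e-ux*.064)
E
python3 meas.py side5|grep sheet
```

```text
[-0.26488775  1.03374444 -0.64303518] [0.50216535 0.33010485 0.04790812]
90.7417 [0.43823603 0.32709796 0.04790812]
sheet 600 [0.5155 0.1006 0.0639] ((505.612060546875, 95.50474548339844), (139.87294006347656, 69.86979675292969), 3.594407320022583) [294.71666667 247.92166667]
sheet 893 [0.432  0.3272 0.0505] ((434.4517822265625, 325.6900634765625), (113.5709457397461, 64.88834381103516), 2.845557928085327) [256.16797312 314.57110862]
```

Run:
```python
from h import *
grab([.433,.3273])
g=np.array([.5257,-.0202,0])-ux*.037
manip.move_pose([g[0],g[1],.15],down());manip.dwell(.2)
s=manip.state();print(s['gripper_width'],s['grasp_force'],s['clock'])
c=shot('side','side6.png');cv2.imwrite('pics/side6c.png',cv2.resize(c['image'][130:330,200:440],None,fx=2.9,fy=2.9))
```

```text
grip 0.05925237781890283 29.98241901397705 [-0.63173941 -0.28674603  2.26200059]
lift 0.05928377684049949 29.984213411808014 94.525
0.0595758055197583 29.984325170516968 96.075
```

View pics/side6c.png

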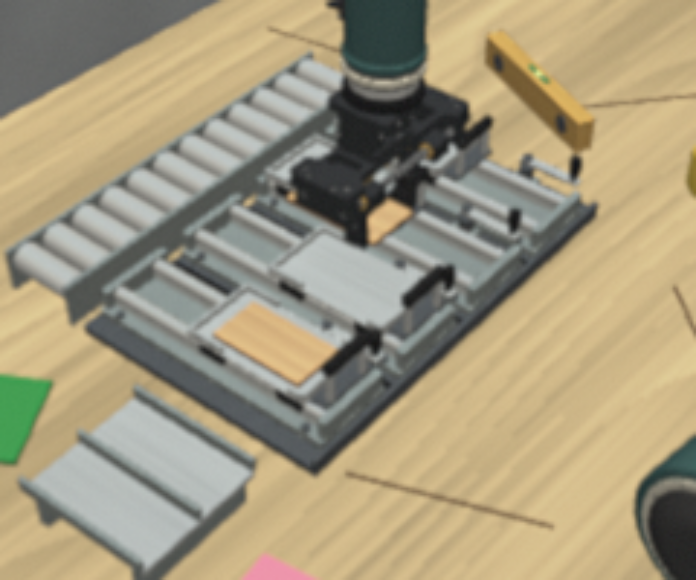

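The second sheet is held level at about (388,220) in the crop. I'll place it and check.

```bash
python3 - <<'E'
from h import *
g=np.array([.5257,-.0202,0])-ux*.037
place(g)
manip.set_gripper(0.0,20)
manip.move_pose([.40,-.3,.3],down())
for n in('top','side'):
    c=shot(n,n+'7.png');np.savez(n+'7.npz',W=cloud(c),im=c['image'])
cv2.imwrite('pics/side7c.png',cv2.resize(c['image'][170:330,180:380],None,fx=3.5,fy=3.5))
print(manip.state()['clock'])
E
python3 meas.py top7 side7
```

```text
place 0.061 [-0.40147329 -0.52336385  0.55949963]
102.1417
top7
hand 103 [ 0.5582 -0.2591  0.1055] [0.013 0.06  0.019]
hand 104 [ 0.5526 -0.1392  0.1061] [0.013 0.06  0.018]
hand 98 [ 0.4376 -0.0253  0.1069] [0.011 0.06  0.023]
hand 95 [0.4317 0.0951 0.1067] [0.013 0.057 0.012]
sheet 763 [ 0.5267 -0.0192  0.0651] ((526.9925537109375, -19.35740089416504), (106.63241577148438, 56.96293640136719), 1.9879250526428223) [352.30537353 221.77719528]
sheet 760 [0.517  0.1007 0.0655] ((517.0145874023438, 101.04308319091797), (106.29073333740234, 57.26613235473633), 2.838127374649048) [309.65394737 225.68421053]
sheet 123 [0.3133 0.3879 0.0868] ((312.4105529785156, 389.5721435546875), (20.056608200073242, 24.56476593017578), 89.36460876464844) [205.86178862 299.91056911]
side7
hand 74 [ 0.5549 -0.2579  0.1021] [0.019 0.062 0.016]
hand 82 [ 0.549  -0.1381  0.1024] [0.014 0.065 0.015]
hand 104 [ 0.4339 -0.0229  0.1026] [0.016 0.062 0.019]
hand 112 [0.4283 0.096  0.1028] [0.014 0.065 0.017]
dark 11 [ 0.4576 -0.3197  0.0696] [0.005 0.012 0.017]
dark 12 [ 0.4508 -0.1966  0.0735] [0.007 0.013 0.009]
dark 12 [ 0.4464 -0.0809  0.0709] [0.008 0.01  0.015]
dark 18 [0.4408 0.0401 0.0719] [0.013 0.011 0.016]
sheet 534 [ 0.5252 -0.0201  0.0635] ((529.8446655273438, -22.35042953491211), (118.55867767333984, 71.85445404052734), 2.7205004692077637) [320.61797753 225.25655431]
sheet 605 [0.5154 0.1006 0.0641] ((504.01947021484375, 96.70782470703125), (139.75709533691406, 69.81707763671875), 2.8092849254608154) [294.7322314  247.89256198]
```

View pics/side7c.png

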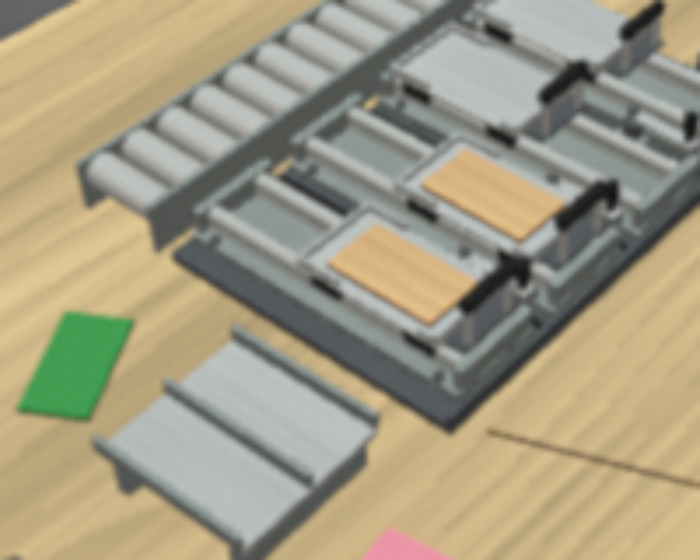

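```bash
python3 - <<'E'
from h import *
for x,y in((.4358,-.0244),(.430,.0957)):
    hop(np.array([x,y,0])-ux*.024+[0,0,.080])
    d,l=push(ux,.14,lim=5,rate=.07);print(d,l[-3:],tp(),manip.state()['clock'])
    q=tp();manip.move_linear(q-ux*.006)
q=tp();manip.move_linear([q[0],q[1],.17]);manip.set_gripper(.04)
for piv in([.5205,-.318,0],[.5155,-.1983,0]):
    piv=np.array(piv);P=lambda t:piv+.062*(-np.cos(t)*ux+np.sin(t)*uy)+[0,0,.068]
    hop(P(0),z=.15);manip.set_gripper(0.0,15);s=manip.state();print('knob',s['gripper_width'],s['grasp_force'],F())
    b=F()
    for t in np.linspace(0,1.6,11)[1:]: manip.move_linear(P(t),rate=.06)
    print(F()-b,manip.state()['gripper_width'])
    manip.set_gripper(.04);q=tp();manip.move_linear([q[0],q[1],.15])
manip.move_pose([.36,-.36,.3],down())
for n in('top','side'):
    c=shot(n,n+'8.png');np.savez(n+'8.npz',W=cloud(c),im=c['image'])
cv2.imwrite('pics/side8c.png',cv2.resize(c['image'][130:330,180:440],None,fx=3,fy=3))
print(manip.state()['clock'])
E
python3 meas.py top8 side8
```

```text
0.11824703368757754 [-0.7, -0.3, 6.4] [ 0.53077675 -0.02043732  0.08043491] 114.0583
0.11823044467045896 [0.2, 1.3, 6.9] [0.52515295 0.09983435 0.0802591 ] 126.2667
knob 0.013135892385818304 15.00075101852417 [-1.12113925 -0.4506362   3.5839644 ]
[-14.37566112 -15.31200778   7.81890039] 0.013076693815702655
knob 0.012947087391389087 15.00054806470871 [-0.23186491 -0.35489209  4.45809011]
[-14.26358718 -15.18884961   8.38568479] 0.013326084833000826
142.5917
top8
hand 103 [ 0.5581 -0.2589  0.1064] [0.013 0.06  0.023]
hand 104 [ 0.5526 -0.1392  0.1063] [0.014 0.06  0.017]
hand 103 [ 0.5468 -0.0207  0.1068] [0.014 0.06  0.019]
hand 103 [0.5412 0.1005 0.1072] [0.014 0.061 0.021]
sheet 746 [ 0.6367 -0.0142  0.065 ] ((637.6708984375, -14.093420028686523), (56.36128234863281, 105.70279693603516), 89.54544067382812) [350.0227882  182.90080429]
sheet 749 [0.6268 0.1059 0.0653] ((626.7581787109375, 106.05850219726562), (106.1500473022461, 56.90427017211914), 2.506072998046875) [307.48865154 186.85447263]
sheet 121 [0.313  0.388  0.0872] ((312.48291015625, 390.0794677734375), (19.897777557373047, 24.517253875732422), 87.08625793457031) [205.80991736 300.00826446]
side8
hand 74 [ 0.5542 -0.2577  0.1029] [0.018 0.061 0.019]
hand 85 [ 0.5489 -0.1373  0.1025] [0.016 0.064 0.018]
hand 94 [ 0.5435 -0.0187  0.1025] [0.015 0.064 0.017]
hand 111 [0.5381 0.1011 0.1025] [0.015 0.065 0.017]
dark 11 [ 0.5154 -0.2539  0.0729] [0.009 0.007 0.015]
dark 14 [ 0.5109 -0.1362  0.0707] [0.008 0.011 0.02 ]
dark 13 [ 0.4456 -0.0797  0.0714] [0.008 0.011 0.021]
dark 15 [0.4394 0.0409 0.0715] [0.006 0.008 0.017]
sheet 471 [ 0.6352 -0.0146  0.0639] ((624.1098022460938, -18.618576049804688), (154.935546875, 71.67864227294922), 0.8727630972862244) [292.48832272 210.26751592]
sheet 533 [0.6265 0.1061 0.064 ] ((613.4006958007812, 100.91517639160156), (143.27235412597656, 71.13475799560547), 3.7027673721313477) [265.82926829 231.28517824]
```

View pics/side8c.png

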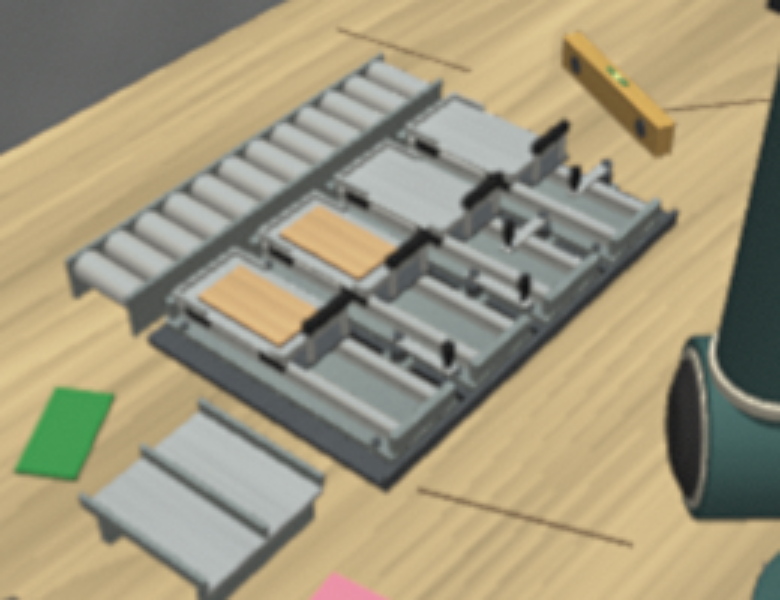

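Every carriage is home. Both sheets lie flat and centred in the sound pans, and the locks are across on the two binding slides. I'm handing it in.

```bash
python3 -c "
from h import *
print(order.close_job(),manip.state()['clock'])"
```

```text
the job is handed in; nothing more can be done
the job is handed in; nothing more can be done
```

The job is handed in at about 143 s of the 210 s allowed: the two left-hand slides ran full travel and are home, each with a sheet flat in its pan and its lock parked, while the two right-hand ones bound at roughly 0.05 and 0.07 m and are home, empty and locked. I saw no verdict.

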